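# Spring open the green-taped accessory case

### The arm

A 7-joint arm with a two-finger parallel gripper is mounted at the origin on the work surface. World frame = base frame: x ahead of the robot, y to its left, z up, the work surface at z = 0. Lengths are in m, angles in rad, forces in N, time in s.
With the tool pointing down it reaches from about 0.4 to 0.85 m from the base axis. Payload 10.4 kg.
Tool frame: the origin (TCP) lies midway between the tips of the shut fingers; the grasp point (between the pads) lies 19 mm behind it; x points along the fingers, z is the direction in which the jaws open and shut, and the axes are right-handed (so a half turn about x gives the same grasp; the last joint's range is limited). The gripper opens to 87 mm and grips with 3 to 60 N. Pads are 19 mm wide; open, the fingers measure 117 mm over their backs; the gripper's body (75 mm by 190 mm) begins 51 mm behind the grasp point.
Start: joints at [-1.312, 0.332, -0.065, 1.46, 0.022, 1.35, -0.088], TCP at [0.174, 0.6, 0.196] pointing down, gripper open.
Joint ranges: [-2.6, 2.6], [-0.5, 2.12], [-1.47, 1.34], [0.16, 2.42], [-1.27, 4.41], [0.06, 2.06], [-2.6, 2.6]. Speed limits (rad/s): [2.22, 2.22, 2.79, 2.79, 3.14, 3.14, 3.14].

### API

Orientations are given as a unit quaternion [x, y, z, w].
In Python, from bench import read_state, camera, camera_params, close_job gives the robot as it stands.
- The arm moves only by the tool arm_command, never from a script. Its argument "targets" is a list of rows, each a list of 7 numbers: the closure in counts, from 0 (fully open) to 255 (shut), then the shift along the tool's x, y, z in mm, then the turn, a rotation vector about the tool's x, y, z in rad. A call has 1 to 10 rows; each row is the pose to reach, as a shift and turn from the pose commanded when the call began, along the tool's axes at that moment; what a row does not reach only later rows make up. A row lasts 1/10 s, in which the tool goes at most 50 mm and 8.59 degrees, less where a joint would pass 70% of its speed; a pose out of reach is approached as far as the arm can. A call with a gripper value outside its range is refused whole. The fingers move at their own pace and stop on an object; "newtons" is the grip in N (left out, the last holds). Time passes only in rows, so rows that repeat a pose let the fingers close. It gives the time, the measured TCP pose, the force and the opening at its end, in the units of the state.
- read_state(): the state, without advancing time (a new reading comes with each control period).
- camera(name): name is "scene" or "top" or "wrist"; returns the picture (384x512x3 uint8, red, green, blue); there is no depth.
- camera_params(name): a dict with "intrinsics" (3x3 intrinsics, pixels), "xyz" and "orientation" of the camera in the world; the wrist camera has in their place "mount" (4x4, takes a point from camera to tool coordinates, whose origin is the TCP and whose axes are the tool frame's). Camera axes: x right, y down, z forward; pixel columns grow to the right and rows downward; lengths in m; the calibration is good to about 2 mm. A picture is of the moment at which its call begins: read the wrist's pose just before it. camera_params takes no time and is no camera call.
- close_job(): hands the job in, once; it reports no verdict.
The state is a dict: "time": time; "joint_positions": joint angles; "joint_vel": joint speeds; "joint_torque": joint torques, N m; "ee_pos": TCP position; "eef_rot": TCP orientation; "ft_force": force on the tool from outside, world axes, zero at the start; "torque": the same for the moment, N m; "width": finger opening in m.
Only numpy, scipy, OpenCV 4.12 (cv2) and the standard library are available. Lean on these libraries where they do the work, as an engineer would, in place of code of your own. Each camera call takes 0.05 s, during which the arm holds its last target.

### The job

Open the grey accessory case with the green tape band: first swing its red keeper fully aside, off the lid, with a fingertip, then press the round white pad on its lid down until the catch lets go, and take the finger away so that the lid springs ajar. Leave the yellow-taped case shut with its keeper where it is, and do not lift or shove the other things on the table.

Things in the scene. Friction and masses are not known exactly. Their poses are not given: they have to be found in the camera images.
- green: Grey plastic case with a green tape band across its lid; the case to open. Fixed to the table, 160 (x) x 170 (y) x 95 mm high with the lid shut. Origin: centre of its underside. -x is its front, the lid is hinged along y at the back (+x); the red keeper is at the front of the +y half, the press pad on the -y half.
- green_pad (a point): Centre of the top of the round white press pad (30 mm across) at the front of the green case's lid, 95 mm above the table and at x -60, y -35 mm in the case frame when shut; moves with the lid. Pressed straight down it yields at about 5 to 6 N; the hidden catch lets go once it is down about 2.5 mm, a solid stop comes at 5.5 mm. Let go, the lid springs up, the pad by about 55 mm.
- green_lid (a joint): Lid angle of the green case in rad: 0 shut and caught, down to -0.04 when pressed in, about 0.4 standing ajar on its spring, 0.6 at the most. Its front edge goes up as it grows. Once let go, the catch does not take hold again.
- green_pivot (a point): Axis of the green case's red keeper, a vertical pivot at 106 mm above the table (top of the keeper's flat bar), just in front of the lid; in the case frame at x -100, y +45 mm. Does not move.
- green_fin (a point): Middle of the top edge of the upright red fin on the green case's keeper, 135 mm above the table, 30 mm from the pivot axis. The fin is 6 mm thick and stands 29 mm above the flat bar (bar 12 mm wide, its underside 98 mm, top 106 mm above the table), reaching from 11 to 45 mm from the pivot. Moves with the keeper.
- green_keeper (a joint): Keeper angle of the green case in rad: 0 = bar points along the case's +x, over the lid's front edge, so the lid cannot rise; 1.57 = turned fully aside, bar along the case's +y, in front of the lid. Anticlockwise from above as it grows; stiff pivot (about 1.5 N at the fin), stays where it is left. The lid is free of it from about 1.25.
- yellow: Grey plastic case with a yellow tape band across its lid; the other case, to be left shut. Fixed to the table, 160 (x) x 170 (y) x 95 mm high with the lid shut. Origin: centre of its underside. -x is its front, the lid is hinged along y at the back (+x); the red keeper is at the front of the +y half, the press pad on the -y half.
- yellow_pad (a point): Centre of the top of the round white press pad (30 mm across) at the front of the yellow case's lid, 95 mm above the table and at x -60, y -35 mm in the case frame when shut; moves with the lid. Pressed straight down it yields at about 5 to 6 N; the hidden catch lets go once it is down about 2.5 mm, a solid stop comes at 5.5 mm. Let go, the lid springs up, the pad by about 55 mm.
- yellow_lid (a joint): Lid angle of the yellow case in rad: 0 shut and caught, down to -0.04 when pressed in, about 0.4 standing ajar on its spring, 0.6 at the most. Its front edge goes up as it grows. Once let go, the catch does not take hold again.
- yellow_pivot (a point): Axis of the yellow case's red keeper, a vertical pivot at 106 mm above the table (top of the keeper's flat bar), just in front of the lid; in the case frame at x -100, y +45 mm. Does not move.
- yellow_fin (a point): Middle of the top edge of the upright red fin on the yellow case's keeper, 135 mm above the table, 30 mm from the pivot axis. The fin is 6 mm thick and stands 29 mm above the flat bar (bar 12 mm wide, its underside 98 mm, top 106 mm above the table), reaching from 11 to 45 mm from the pivot. Moves with the keeper.
- yellow_keeper (a joint): Keeper angle of the yellow case in rad: 0 = bar points along the case's +x, over the lid's front edge, so the lid cannot rise; 1.57 = turned fully aside, bar along the case's +y, in front of the lid. Anticlockwise from above as it grows; stiff pivot (about 1.5 N at the fin), stays where it is left. The lid is free of it from about 1.25.
- oil: White plastic oil bottle with red cap, 34 mm across, 110 mm tall, standing between the cases. Bystander, origin at the centre of its underside.
- pulley: Aluminium grooved pulley, 68 mm across, 42 mm tall, lying flat in front of the gap between the cases. Bystander, origin at the centre of its underside.
- jaw: Stepped steel chuck jaw, 50 x 22 x 28 mm. Bystander, origin at the centre of its underside.
- chuck_key: T-shaped steel chuck key, about 110 x 80 mm, 14 mm thick, lying down. Bystander, origin on the table under the middle of its crossbar, shank along its +x.
- collar: Steel collar, 60 mm across with a 32 mm hole, 28 mm tall. Bystander, origin at the centre of its underside.
- jar: Amber glass jar with steel lid, 64 mm across, 85 mm tall. Bystander, origin at the centre of its underside.

How it is judged:
On the way, in this order (a step that is already met when the one before it is completed fails the run):
1. the green case's keeper is fully aside (over 1.3 rad) while its lid is still shut (value of joint green_keeper above 1.3 rad and value of joint green_lid below 0.03 rad), for 0.2 s.
2. the green case's pad is pressed in with the fingers (value of joint green_lid below -0.008 rad and contact force between the fingers and green above 1 N), for 0.02 s.
3. the green case's lid stands ajar (value of joint green_lid above 0.25 rad), for 0.2 s.
At the end, for the whole second after the job is handed in: The green case's lid stands ajar at rest (between 0.25 and 0.55 rad), its keeper is turned aside (over 1.3 rad); the yellow case's lid is shut (between -0.01 and 0.03 rad) with its keeper where it was (fin within 8 mm); every loose thing is within 30 mm of where it began (value of joint green_keeper above 1.3 rad and value of joint green_lid between 0.25 and 0.55 rad and velocity of joint green_lid below 0.05 rad/s and value of joint yellow_lid between -0.01 and 0.03 rad and distance of yellow_fin from where it was at the start of the episode below 0.008 m and distance of each of oil, pulley, jaw, chuck_key, collar, jar from where it was at the start of the episode below 0.03 m); the robot touches nothing.
It fails at once if the yellow case's lid is pressed in or opened (value of joint yellow_lid above 0.05 rad or value of joint yellow_lid below -0.015 rad).
It fails at once if the yellow case's keeper is turned (its fin moved over 8 mm) (distance of yellow_fin from where it was at the start of the episode above 0.008 m).
It fails at once if a loose thing is lifted, shoved or knocked over (moved over 30 mm) (distance of any of oil, pulley, jaw, chuck_key, collar, jar from where it was at the start of the episode above 0.03 m).
It fails at once if a loose thing is tipped over (over 0.5 rad) (angle between any of oil, pulley, jaw, chuck_key, collar, jar's own z axis and vertical above 0.5 rad).
It also fails if it takes over 48 s, if anything falls off the work surface, if the arm or the gripper's body presses on something with over 40 N, if the wrist force passes 120 N, or if a joint passes its speed limit or range.

## Working session

There is one attempt and no reset: what is moved stays moved. The work goes in short steps, Python scripts to look and compute and a tool call to move; the robot and the scene stay as the last step left them, time stands still between calls to the robot, and variables do not carry over. Pictures are saved under pics/ and viewed, and the job is handed in when it is done.

Besides the shell and the picture viewer there is one more tool, called after "Call:" by a JSON object that holds its "op" and its "data", one argument or row to a line. arm_command: Moves the arm, as the interface text tells. Its arguments: {"type":"object","properties":{"targets":{"type":"array"},"newtons":{"type":"number"}},"required":["targets"]}

```bash
mkdir -p pics; ls; python3 - <<'E'
from bench import *
import cv2
s=read_state();print({k:s[k] for k in('time','ee_pos','eef_rot','ft_force','width')})
for n in('scene','top'):
    cv2.imwrite(f'pics/{n}0.png',camera(n)[:,:,::-1]);print(n,camera_params(n))
print(camera_params('wrist'))
E
```

```text
pics
{'time': 0.0, 'ee_pos': array([0.17370776, 0.59993496, 0.19556489]), 'eef_rot': array([-0.42514087,  0.56563624,  0.42451413,  0.56488816]), 'ft_force': array([-0.05168792,  0.55029227,  0.36449622]), 'width': 0.08692181905087228}
scene {'intrinsics': array([[420.42166628,   0.        , 257.06616713],
       [  0.        , 420.42166628, 187.0271645 ],
       [  0.        ,   0.        ,   1.        ]]), 'xyz': array([1.24573915, 0.8530834 , 0.96058422]), 'orientation': array([ 0.30817417,  0.84278824, -0.41461775, -0.15109197])}
top {'intrinsics': array([[468.70016879,   0.        , 256.82559723],
       [  0.        , 468.70016879, 192.40603601],
       [  0.        ,   0.        ,   1.        ]]), 'xyz': array([ 0.40876605, -0.01515991,  1.42314735]), 'orientation': array([-0.70565285,  0.70646377, -0.03676021,  0.04014586])}
{'intrinsics': array([[267.36269513,   0.        , 258.09683747],
       [  0.        , 267.36269513, 193.88998631],
       [  0.        ,   0.        ,   1.        ]]), 'mount': array([[-2.95314036e-04, -2.44166388e-01,  9.69733308e-01,
        -1.89233797e-01],
       [-5.06432504e-04, -9.69733189e-01, -2.44166512e-01,
         6.45919646e-02],
       [ 9.99999828e-01, -5.63210265e-04,  1.62722027e-04,
        -1.41613585e-04],
       [ 0.00000000e+00,  0.00000000e+00,  0.00000000e+00,
         1.00000000e+00]])}
```

View pics/scene0.png

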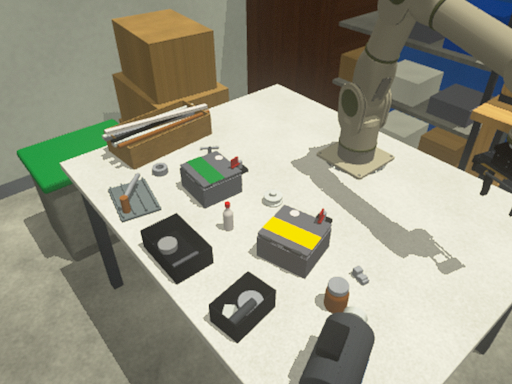

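View pics/top0.png

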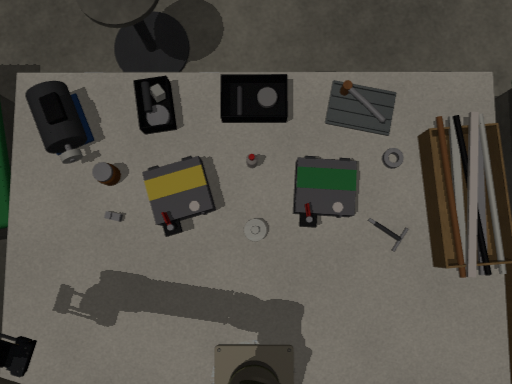

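The top view (image up is +x, left is +y) shows the green case at about (325,187), with its pad at (338,208) and red keeper at (309,210). The yellow case is at about (178,190). I'll zoom in and measure.

```bash
cat > h.py <<'E'
import numpy as np,cv2
from bench import *
from scipy.spatial.transform import Rotation as R
def ray(n,uv,z):
    p=camera_params(n);K=p['intrinsics']
    d=R.from_quat(p['orientation']).apply(np.linalg.solve(K,[uv[0],uv[1],1.]))
    return p['xyz']+d*(z-p['xyz'][2])/d[2]
def proj(n,X):
    p=camera_params(n);c=R.from_quat(p['orientation']).inv().apply(np.array(X)-p['xyz']);c=p['intrinsics']@c
    return c[:2]/c[2]
E
python3 - <<'E'
from h import *
im=cv2.imread('pics/top0.png')
c=im[140:240,280:370];cv2.imwrite('pics/c1.png',cv2.resize(c,None,fx=6,fy=6,interpolation=cv2.INTER_NEAREST))
s=cv2.imread('pics/scene0.png')[135:210,170:260];cv2.imwrite('pics/c2.png',cv2.resize(s,None,fx=7,fy=7,interpolation=cv2.INTER_CUBIC))
hsv=cv2.cvtColor(im,cv2.COLOR_BGR2HSV)
def comps(m,nm,z,mn=6):
    n,l,st,ce=cv2.connectedComponentsWithStats(m.astype(np.uint8))
    for i in range(1,n):
        if st[i,4]>=mn: print(nm,st[i],ce[i].round(1),ray('top',ce[i],z).round(4))
h,sa,v=[hsv[...,i].astype(int) for i in range(3)]
comps(((h<8)|(h>172))&(sa>150)&(v>60),'red',.12)
comps((h>40)&(h<85)&(sa>100),'grn',.095,50)
m=(sa<60)&(v>120);m[:190]=0;m[218:]=0;m[:,:325]=0;m[:,350:]=0
comps(m,'pad',.095)
E
```

```text
red [249 154   6   6  28] [251.2 156.4] [0.6533 0.0069 0.12  ]
red [305 203   5  13  40] [307.3 209.2] [ 0.504  -0.1495  0.12  ]
red [161 212   6  11  20] [163.8 217.4] [0.4817 0.25   0.12  ]
grn [  0 103  10 126 887] [  3.6 176.4] [0.601  0.7176 0.095 ]
grn [ 297  167   60   24 1225] [326.1 178.2] [ 0.5944 -0.2068  0.095 ]
pad [334 203   9   9  64] [337.6 206.8] [ 0.5124 -0.2382  0.095 ]
```

View pics/c1.png

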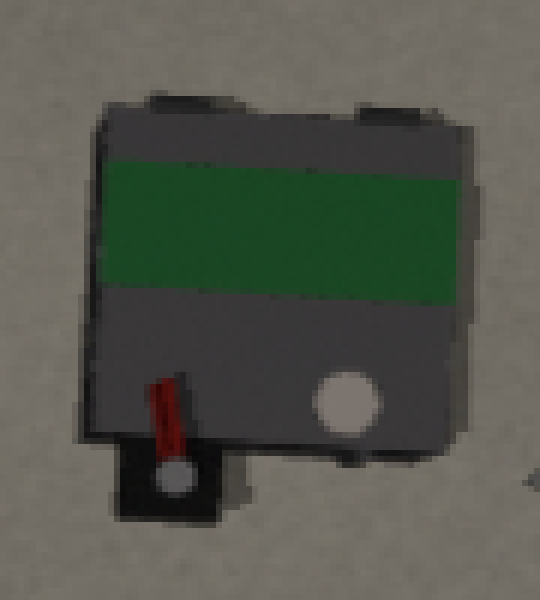

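View pics/c2.png

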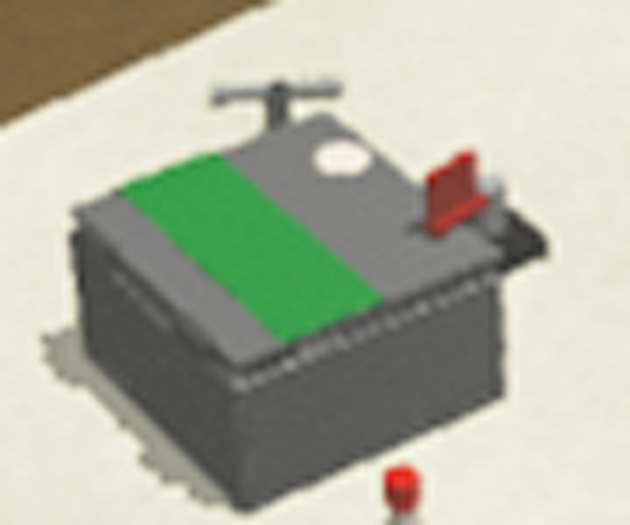

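```bash
python3 - <<'E'
from h import *
s=read_state();print(R.from_quat(s['eef_rot']).as_matrix().round(3))
im=cv2.imread('pics/top0.png');hsv=cv2.cvtColor(im,cv2.COLOR_BGR2HSV);h,sa,v=[hsv[...,i].astype(int) for i in range(3)]
m=(h>40)&(h<85)&(sa>100);m[:,:290]=0;m[:,362:]=0
(c,wh,a)=cv2.minAreaRect(cv2.findContours(m.astype(np.uint8),0,1)[0][0]);b=cv2.boxPoints((c,wh,a))
P=np.array([ray('top',q,.0955) for q in b]);print(P.round(4),[np.linalg.norm(P[i]-P[i-1]).round(4) for i in range(4)])
e=max([(np.linalg.norm(P[i]-P[i-1]),i) for i in range(4)])[1]
d=P[e]-P[e-1];d*=np.sign(d[1]);yaw=np.arctan2(-d[0],d[1]);print('yaw',yaw,np.degrees(yaw))
pad=ray('top',(337.6,206.8),.095);
Rz=R.from_euler('z',yaw)
O=pad-Rz.apply([-.06,-.035,.095]);pv=O+Rz.apply([-.1,.045,.106])
print('origin',O,'pivot',pv,'proj',proj('top',pv), 'scene pivot',proj('scene',pv),'scene pad',proj('scene',pad))
bl=P.mean(0);print('band centre in case frame',Rz.inv().apply(bl-O))
for z in(.106,.115,.12):print('pivot meas',ray('top',(308.7,219),z))
# scene pad measurement and red fin
sc=cv2.imread('pics/scene0.png');hs=cv2.cvtColor(sc,cv2.COLOR_BGR2HSV).astype(int)
m=((hs[...,0]<8)|(hs[...,0]>172))&(hs[...,1]>120);m[:150]=0;m[175:]=0;m[:,:225]=0;m[:,250:]=0
ys,xs=np.nonzero(m);print('scene red',xs.mean(),ys.mean(),xs.min(),xs.max(),ys.min(),ys.max())
m=(hs[...,1]<60)&(hs[...,2]>190);m[:150]=0;m[163:]=0;m[:,:213]=0;m[:,224:]=0
ys,xs=np.nonzero(m);print('scene pad',xs.mean(),ys.mean(),len(xs),ray('scene',(xs.mean(),ys.mean()),.095))
for th in(-.1,0,.1,.2,.3):
    f=pv+Rz.apply([.03*np.cos(th),.03*np.sin(th),.029]);tip=pv+Rz.apply([.045*np.cos(th),.045*np.sin(th),.029]);print(th,f,'top',proj('top',f),proj('top',tip),'scene',proj('scene',f),proj('scene',tip))
E
```

```text
[[-0.    -0.961  0.278]
 [-0.001  0.278  0.961]
 [-1.    -0.    -0.001]]
[[ 0.5699 -0.1202  0.0955]
 [ 0.6298 -0.1244  0.0955]
 [ 0.6192 -0.2934  0.0955]
 [ 0.5594 -0.2884  0.0955]] [np.float64(0.1685), np.float64(0.0601), np.float64(0.1693), np.float64(0.06)]
yaw -0.06301656598264613 -3.6105832702132963
origin [ 5.74524898e-01 -2.06961383e-01 -1.38777878e-17] pivot [ 0.47755726 -0.15575322  0.106     ] proj [309.142431   218.92131793] scene pivot [239.8344694  160.46890318] scene pad [218.81733396 156.84250368]
band centre in case frame [0.01997991 0.00160883 0.0955    ]
pivot meas [ 0.47733778 -0.15450864  0.106     ]
pivot meas [ 0.47686923 -0.15355647  0.115     ]
pivot meas [ 0.47660893 -0.15302749  0.12      ]
scene red 234.08064516129033 162.33870967741936 231 239 157 167
scene pad 219.125 154.4375 64 [ 0.50195332 -0.25057712  0.095     ]
-0.1 [ 0.50715952 -0.16062208  0.135     ] top [311.88948506 207.61413965] [312.69977857 202.25690418] scene [232.23664104 156.12214493] [228.49723569 157.32289256]
0 [ 0.50749771 -0.15764246  0.135     ] top [310.80510028 207.49296747] [311.07519456 202.07568981] scene [232.67194192 156.50995933] [229.14582739 157.90977744]
0.1 [ 0.50753674 -0.15464397  0.135     ] top [309.71536953 207.48019153] [309.44265525 202.05666572] scene [233.17857254 156.87089067] [229.9033159  158.45668857]
0.2 [ 0.50727623 -0.15165655  0.135     ] top [308.63109901 207.57593392] [307.81828832 202.20000949] scene [233.75157148 157.20111794] [230.76237226 158.95767474]
0.3 [ 0.50671877 -0.14871007  0.135     ] top [307.56304108 207.77924876] [306.21814139 202.50431303] scene [234.38523412 157.49712119] [231.71447023 159.40722869]
```

Pivot, pad, band size (169 x 60 mm) and the scene view agree to within about 2 mm. The case yaw is −0.063 rad, and the keeper starts near 0.2 rad. I'll travel high by way of (0.42, 0.30).

Call:
{"op": "arm_command", "data": {
  "targets": [
    [255,-50,0,0,0,0,0],
    [255,-50,-320,-220,0,0,0],
    [255,-50,-320,-220,0,0,0],
    [255,-50,-320,-220,0,0,0],
    [255,-50,-320,-220,0,0,0],
    [255,-50,-320,-220,0,0,0],
    [255,-50,-320,-220,0,0,0],
    [255,-50,-320,-220,0,0,0],
    [255,-50,-320,-220,0,0,0],
    [255,-50,-320,-220,0,0,0]
  ],
  "newtons": 20
}}

```text
time: 1.1
ee_pos: [0.4236, 0.2947, 0.2464]
eef_rot: [-0.423, 0.567, 0.422, 0.567]
ft_force: [-0.2, 0.6, 0.0]
width: 0.0151
```

Call:
{"op": "arm_command", "data": {
  "targets": [
    [255,0,-223,-444,-0.219,0,0],
    [255,0,-223,-444,-0.219,0,0],
    [255,0,-223,-444,-0.219,0,0],
    [255,0,-223,-444,-0.219,0,0],
    [255,0,-223,-444,-0.219,0,0],
    [255,0,-223,-444,-0.219,0,0],
    [255,0,-223,-444,-0.219,0,0],
    [255,0,-223,-444,-0.219,0,0],
    [255,0,-223,-444,-0.219,0,0],
    [255,0,-223,-444,-0.219,0,0]
  ]
}}

```text
time: 2.1
ee_pos: [0.5109, -0.1896, 0.2463]
eef_rot: [-0.484, 0.515, 0.484, 0.515]
ft_force: [0.9, -0.6, 0.1]
width: 0.0005
```

Call:
{"op": "arm_command", "data": {
  "targets": [
    [255,0,0,0,0,0,0],
    [255,0,0,0,0,0,0],
    [255,0,0,0,0,0,0]
  ]
}}

```text
time: 2.4
ee_pos: [0.511, -0.1867, 0.246]
eef_rot: [-0.484, 0.515, 0.485, 0.515]
ft_force: [0.2, 0.7, -0.4]
width: 0.0002
```

```bash
cat > st.py <<'E'
from h import *
import sys
s=read_state();M=R.from_quat(s['eef_rot']).as_matrix()
Rz=R.from_euler('z',-.063);pv=np.array([.4776,-.1555,.106])
print('t',s['time'],'pos',s['ee_pos'].round(4),'rel pivot case mm',(Rz.inv().apply(s['ee_pos']-pv)*1000).round(1),'F',s['ft_force'].round(2),'w',s['width'])
print(Rz.as_matrix().T.dot(M).round(3))
for n in sys.argv[1:]:
    a,name=n.split(':');cv2.imwrite(f'pics/{name}.png',camera(a)[:,:,::-1])
E
python3 st.py wrist:w1 top:t1
```

```text
t 2.4 pos [ 0.511  -0.1867  0.246 ] rel pivot case mm [ 35.3 -29.1 140. ] F [ 0.18  0.69 -0.4 ] w 0.0002490013183971508
[[-0.001 -1.    -0.002]
 [ 0.001 -0.002  1.   ]
 [-1.     0.001  0.001]]
```

View pics/w1.png

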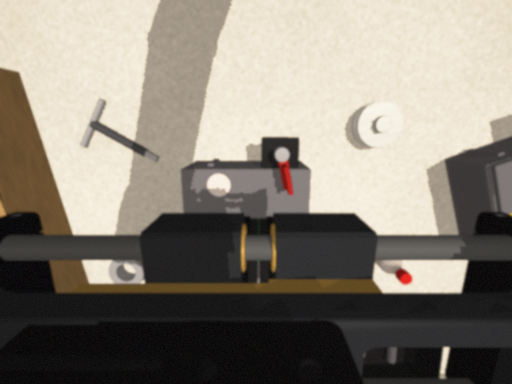

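```bash
python3 st.py scene:s1; python3 - <<'E'
from h import *
s=cv2.imread('pics/s1.png')[60:240,130:330];cv2.imwrite('pics/c3.png',cv2.resize(s,None,fx=3.3,fy=3.3,interpolation=cv2.INTER_CUBIC))
print(proj('scene',read_state()['ee_pos']))
E
```

```text
t 2.5 pos [ 0.511  -0.1867  0.2462] rel pivot case mm [ 35.3 -29.  140.2] F [-0.28 -0.49 -0.02] w 0.0006833050696226711
[[-0.    -1.    -0.003]
 [ 0.001 -0.003  1.   ]
 [-1.     0.     0.001]]
[225.48725077 126.11026041]
```

View pics/c3.png

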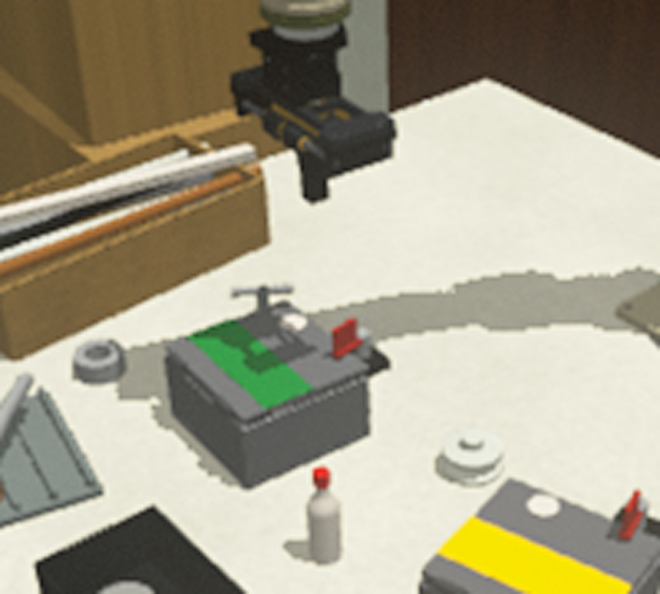

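The scene view shows the slim shut fingers hanging over the lid, with the body well above them, the pad and fin both visible, and clearance all round. I'll descend beside the fin to z ≈ 0.113.

Call:
{"op": "arm_command", "data": {
  "targets": [
    [255,40,0,0,0,0,0],
    [255,80,0,0,0,0,0],
    [255,110,0,0,0,0,0],
    [255,125,0,0,0,0,0],
    [255,133,0,0,0,0,0],
    [255,133,0,0,0,0,0],
    [255,133,0,0,0,0,0],
    [255,133,0,0,0,0,0]
  ]
}}

```text
time: 3.35
ee_pos: [0.5116, -0.1886, 0.1146]
eef_rot: [-0.485, 0.515, 0.484, 0.516]
ft_force: [-0.1, -0.3, 0.3]
width: 0.0002
```

```bash
python3 st.py wrist:w2
```

```text
t 3.35 pos [ 0.5116 -0.1886  0.1146] rel pivot case mm [ 36.  -30.9   8.6] F [-0.12 -0.31  0.27] w 0.00019423687151011248
[[ 0.002 -1.    -0.   ]
 [ 0.    -0.     1.   ]
 [-1.    -0.002  0.   ]]
```

View pics/w2.png

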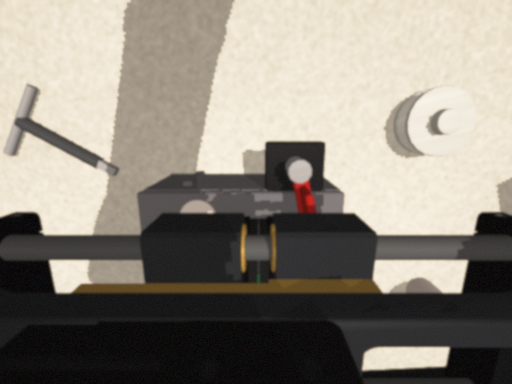

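Call:
{"op": "arm_command", "data": {
  "targets": [
    [255,134,0,0,0,0,0]
  ]
}}

```text
time: 3.5
ee_pos: [0.516, -0.1897, 0.0687]
eef_rot: [-0.487, 0.513, 0.481, 0.518]
ft_force: [0.1, 1.8, 15.7]
width: 0.0002
```

That call was my mistake: rows count from the pose at the start of each call, so it drove the finger down onto the lid. I'll raise it straight away and check what happened.

Call:
{"op": "arm_command", "data": {
  "targets": [
    [255,-50,0,0,0,0,0],
    [255,-50,0,0,0,0,0]
  ]
}}

```text
time: 3.7
ee_pos: [0.5131, -0.1898, 0.1169]
eef_rot: [-0.485, 0.515, 0.482, 0.516]
ft_force: [0.6, -0.6, 0.3]
width: 0.0004
```

```bash
python3 st.py scene:s2 top:t2 wrist:w3;python3 - <<'E'
from h import *
s=cv2.imread('pics/s2.png')[110:220,160:280];cv2.imwrite('pics/c4.png',cv2.resize(s,None,fx=5,fy=5,interpolation=cv2.INTER_CUBIC))
E
```

```text
t 3.7 pos [ 0.5131 -0.1898  0.1169] rel pivot case mm [ 37.6 -32.   10.9] F [ 0.56 -0.59  0.31] w 0.0003968115526721079
[[ 0.004 -1.     0.   ]
 [-0.002  0.     1.   ]
 [-1.    -0.004 -0.002]]
```

View pics/c4.png

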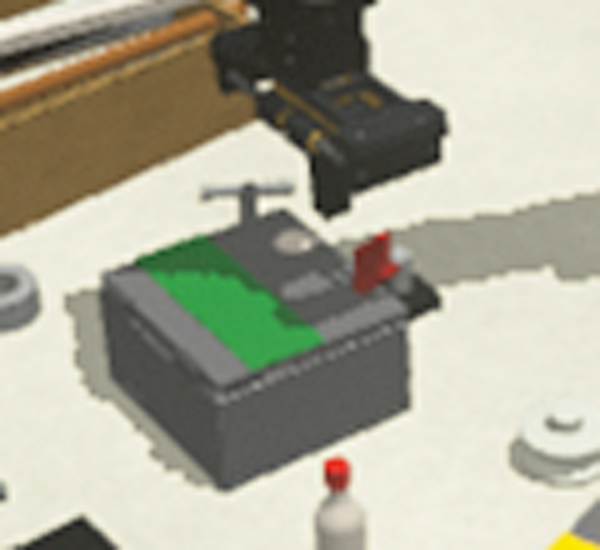

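View pics/w3.png

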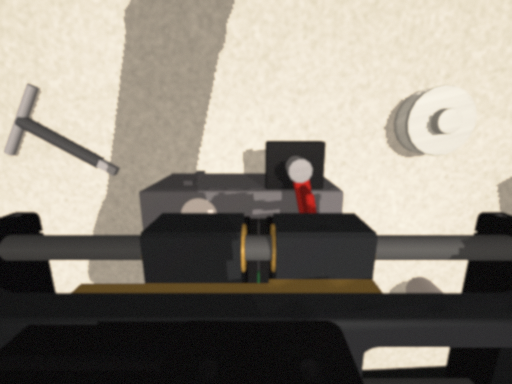

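```bash
python3 - <<'E'
from h import *
p=read_state()['ee_pos'];print(proj('scene',p))
def pads(f):
    im=cv2.imread(f);g=im[:,:,1].astype(int);sub=im[198:216,328:348].astype(int).mean(2)
    return sub
for a,b,box in(('scene0','s2',(145,170,205,235)),('s1','s2',(145,170,205,235))):
    A=cv2.imread(f'pics/{a}.png');B=cv2.imread(f'pics/{b}.png');y0,y1,x0,x1=box
    cv2.imwrite(f'pics/cmp_{a}.png',np.hstack([cv2.resize(I[140:210,170:260],None,fx=4.3,fy=4.3,interpolation=cv2.INTER_CUBIC) for I in(A,B)]))
# centroid of pad by white weighting, and green-band mask centroid/edges
for f in('scene0','s1','s2'):
    hs=cv2.cvtColor(cv2.imread(f'pics/{f}.png'),cv2.COLOR_BGR2HSV).astype(int)
    m=(hs[...,0]>45)&(hs[...,0]<80)&(hs[...,1]>100);m[:150]=0;m[200:]=0;m[:,:180]=0;m[:,:180]=0;m[:,245:]=0
    b=cv2.boundingRect(m.astype(np.uint8));r=cv2.minAreaRect(cv2.findContours(m.astype(np.uint8),0,1)[0][0]);print(f,b,m.sum(),r)
E
```

```text
[226.87455252 158.10048053]
scene0 (187, 157, 37, 27) 439 ((205.34808349609375, 169.61328125), (37.4620246887207, 13.676612854003906), 41.987213134765625)
s1 (187, 157, 37, 27) 435 ((205.34808349609375, 169.61328125), (37.4620246887207, 13.676612854003906), 41.987213134765625)
s2 (187, 158, 37, 26) 424 ((205.19308471679688, 169.78274536132812), (37.53656005859375, 13.37032413482666), 41.633541107177734)
```

View pics/cmp_s1.png

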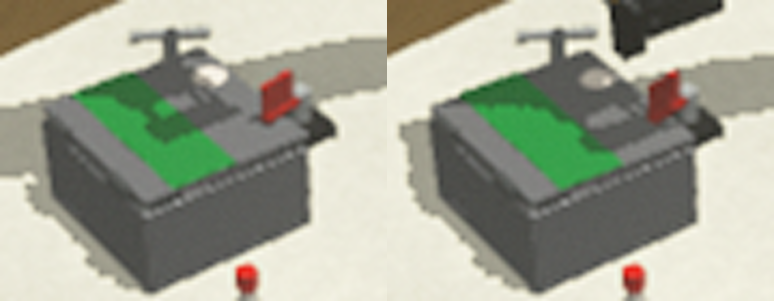

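View pics/t2.png

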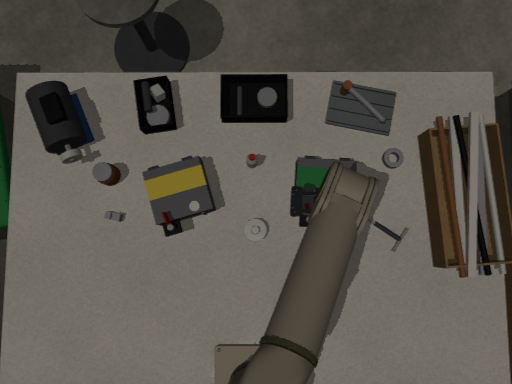

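```bash
python3 - <<'E'
from h import *
def g(f): return cv2.cvtColor(cv2.imread(f'pics/{f}.png'),cv2.COLOR_BGR2GRAY).astype(np.float32)
A=g('scene0');B=g('s2');C=g('s1')
def sh(X,Y,b):
    y0,y1,x0,x1=b;w=cv2.createHanningWindow((x1-x0,y1-y0),cv2.CV_32F)
    (d,r)=cv2.phaseCorrelate(X[y0:y1,x0:x1].copy(),Y[y0:y1,x0:x1].copy(),w);return np.round(d,2),round(r,2)
W=np.eye(2,3,dtype=np.float32)
def ecc(X,Y,b):
    y0,y1,x0,x1=b
    try:
        c,M=cv2.findTransformECC(X[y0:y1,x0:x1],Y[y0:y1,x0:x1],W.copy(),cv2.MOTION_TRANSLATION,(3,100,1e-5));return M[:,2].round(2),round(c,3)
    except Exception as e: return 'x'
P={'front+y edge':(168,184,222,242),'mid+y edge':(176,192,205,222),'back+y corner':(184,200,195,215),'back edge':(160,180,176,192),'keeper':(154,170,229,243),'pad':(151,163,212,226),'case base':(190,212,195,225),'yellow':(205,270,255,335)}
for k,b in P.items():print(k,'0->2',sh(A,B,b),ecc(A,B,b),' 1->2',ecc(C,B,b),'0->1',ecc(A,C,b))
for z in(.095,.098):print('edge px front',proj('scene',R.from_euler('z',-.063).apply([-.08,.085,z])+[.5745,-.207,0]))
E
```

```text
front+y edge 0->2 (array([-0.45,  0.39]), 0.81) (array([0.26, 2.61], dtype=float32), 0.641)  1->2 (array([-0.05,  2.61], dtype=float32), 0.621) 0->1 (array([-0.03,  0.  ], dtype=float32), 1.0)
mid+y edge 0->2 (array([-0.26,  0.36]), 1.09) (array([0.23, 0.05], dtype=float32), 0.945)  1->2 (array([-0.37,  0.4 ], dtype=float32), 0.991) 0->1 (array([-0.04,  0.06], dtype=float32), 0.989)
back+y corner 0->2 (array([-0.18, -0.14]), 0.9) (array([0.14, 0.13], dtype=float32), 0.924)  1->2 (array([ 0.03, -0.03], dtype=float32), 0.989) 0->1 (array([ 0.02, -0.02], dtype=float32), 0.999)
back edge 0->2 (array([-0.3 , -0.12]), 1.12) (array([-0.63,  0.87], dtype=float32), 0.921)  1->2 (array([0.27, 0.68], dtype=float32), 0.947) 0->1 (array([-0.65,  1.4 ], dtype=float32), 0.884)
keeper 0->2 (array([ 0.54, -0.35]), 1.15) (array([-0.21, -0.06], dtype=float32), 0.948)  1->2 (array([0.11, 0.02], dtype=float32), 0.893) 0->1 (array([-0.36,  0.11], dtype=float32), 0.87)
pad 0->2 (array([0.58, 0.73]), 1.23) (array([-0.39,  1.67], dtype=float32), 0.881)  1->2 (array([-0.67,  1.89], dtype=float32), 0.856) 0->1 (array([ 0.32, -0.35], dtype=float32), 0.782)
case base 0->2 (array([-0.02,  0.01]), 0.93) (array([ 0.03, -0.03], dtype=float32), 1.0)  1->2 (array([ 0.02, -0.02], dtype=float32), 1.0) 0->1 (array([ 0.01, -0.01], dtype=float32), 1.0)
yellow 0->2 (array([0.02, 0.01]), 0.97) (array([-0.02,  0.01], dtype=float32), 1.0)  1->2 (array([0., 0.], dtype=float32), 1.0) 0->1 (array([-0.02,  0.01], dtype=float32), 1.0)
edge px front [241.68682369 169.96119753]
edge px front [241.667244   169.27203701]
```

```bash
python3 st.py scene:s3; python3 - <<'E'
from h import *
def g(f): return cv2.cvtColor(cv2.imread(f'pics/{f}.png'),cv2.COLOR_BGR2GRAY).astype(np.float32)
A=g('scene0');B=g('s2');C=g('s3');W=np.eye(2,3,dtype=np.float32)
cv2.imwrite('pics/cmp3.png',np.hstack([cv2.resize(I[140:205,170:260],None,fx=2.9,fy=2.9,interpolation=cv2.INTER_CUBIC) for I in(A,B,C)]))
def prof(I,x):  # column profile of lid edge
    return I[164:178,x].astype(int)
for x in(236,230,222,214):
    for n,I in(('0',A),('2',B),('3',C)):print(x,n,(I[160:200,x].astype(int)).tolist())
E
```

```text
t 3.85 pos [ 0.5112 -0.1885  0.1141] rel pivot case mm [ 35.6 -30.8   8.1] F [-0.81  0.25 -0.78] w 0.000672820990233086
[[ 0.002 -1.    -0.   ]
 [ 0.    -0.     1.   ]
 [-1.    -0.002  0.   ]]
236 0 [78, 79, 80, 85, 93, 92, 73, 110, 136, 133, 131, 130, 132, 115, 82, 106, 119, 97, 93, 93, 93, 93, 93, 94, 93, 91, 94, 93, 93, 95, 92, 91, 97, 96, 164, 228, 236, 235, 235, 232]
236 2 [71, 71, 75, 82, 84, 75, 61, 98, 111, 111, 135, 132, 133, 120, 93, 108, 116, 94, 90, 93, 91, 93, 91, 91, 92, 92, 93, 92, 94, 91, 94, 92, 97, 96, 165, 230, 236, 236, 236, 235]
236 3 [70, 70, 72, 78, 84, 73, 64, 79, 91, 103, 125, 133, 133, 119, 92, 106, 115, 96, 88, 91, 92, 93, 93, 91, 93, 94, 92, 94, 92, 91, 94, 92, 97, 97, 166, 230, 238, 236, 236, 233]
230 0 [188, 144, 113, 115, 118, 116, 102, 82, 101, 127, 132, 132, 130, 132, 132, 119, 93, 81, 126, 130, 88, 92, 94, 92, 93, 94, 93, 92, 93, 92, 93, 91, 95, 91, 93, 98, 101, 193, 242, 238]
230 2 [130, 128, 118, 116, 103, 86, 81, 80, 87, 91, 90, 98, 121, 134, 131, 131, 112, 82, 124, 130, 85, 91, 94, 92, 92, 90, 92, 93, 93, 93, 92, 92, 92, 93, 92, 98, 99, 193, 242,
[... 710 characters left out ...]
92, 94, 94, 90, 92, 85]
214 0 [130, 130, 130, 129, 131, 131, 130, 130, 127, 124, 122, 122, 122, 121, 122, 121, 122, 122, 120, 120, 123, 124, 110, 94, 113, 129, 115, 89, 91, 90, 90, 91, 93, 90, 90, 90, 90, 92, 91, 92]
214 2 [86, 86, 89, 88, 88, 90, 89, 88, 89, 95, 115, 117, 105, 115, 121, 123, 118, 121, 120, 121, 123, 118, 95, 82, 110, 129, 114, 90, 89, 89, 91, 90, 91, 91, 91, 90, 94, 92, 93, 92]
214 3 [85, 90, 88, 88, 88, 90, 88, 88, 101, 111, 117, 121, 121, 121, 120, 122, 121, 121, 121, 122, 122, 118, 97, 82, 109, 130, 114, 89, 89, 91, 91, 90, 91, 92, 92, 90, 91, 90, 93, 91][ WARN:0@0.589] global loadsave.cpp:1063 imwrite_ Unsupported depth image for selected encoder is fallbacked to CV_8U.
```

View pics/cmp3.png

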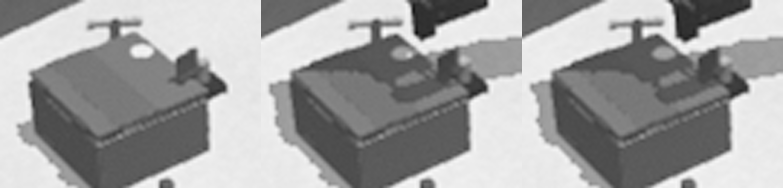

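```bash
python3 - <<'E'
from h import *
def g(f): return cv2.cvtColor(cv2.imread(f'pics/{f}.png'),cv2.COLOR_BGR2GRAY).astype(int)
A=g('scene0');B=g('s1');C=g('s3')
# sub-pixel location of lid rim (bright->dark) along the +y edge
for n,I in(('0',A),('s1',B),('s3',C)):
    print(n,[ [int(v) for v in I[y-3:y+7,x]] for x,y in((238,171),(234,173),(230,175),(226,177),(218,180),(214,182),(206,187))])
p0=proj('scene',R.from_euler('z',-.063).apply([-.08,.085,.095])+[.5745,-.207,0]);print(p0)
E
```

```text
0 [[117, 130, 134, 132, 113, 80, 82, 101, 104, 93], [133, 132, 133, 125, 102, 82, 96, 109, 97, 91], [130, 132, 132, 119, 93, 81, 126, 130, 88, 92], [131, 131, 132, 114, 88, 84, 111, 117, 92, 91], [124, 123, 118, 107, 86, 97, 124, 117, 87, 89], [120, 123, 124, 110, 94, 113, 129, 115, 89, 91], [131, 122, 98, 73, 109, 123, 89, 89, 90, 91]]
s1 [[117, 129, 132, 132, 115, 78, 78, 101, 101, 92], [132, 131, 134, 125, 101, 81, 96, 106, 95, 92], [130, 133, 132, 117, 94, 82, 125, 131, 86, 93], [130, 133, 133, 114, 87, 85, 114, 117, 89, 91], [122, 121, 117, 106, 89, 95, 123, 114, 85, 89], [122, 121, 125, 109, 91, 115, 127, 115, 88, 90], [131, 121, 96, 70, 108, 123, 88, 89, 89, 91]]
s3 [[81, 110, 136, 133, 125, 102, 81, 94, 104, 92], [114, 132, 131, 135, 119, 84, 96, 107, 92, 92], [113, 133, 133, 130, 112, 81, 124, 129, 87, 90], [121, 132, 132, 118, 93, 85, 112, 116, 89, 92], [122, 121, 123, 114, 92, 90, 119, 116, 85, 90], [122, 122, 118, 97, 82, 109, 130, 114, 89, 89], [133, 122, 97, 70, 109, 123, 88, 90, 91, 91]]
[241.68682369 169.96119753]
```

Call:
{"op": "arm_command", "data": {
  "targets": [
    [255,-60,0,0,0,0,0],
    [255,-60,0,0,0,0,0],
    [255,-60,0,0,0,0,0],
    [255,-60,0,0,0,0,0],
    [255,-60,0,0,0,0,0]
  ]
}}

```text
time: 4.4
ee_pos: [0.51, -0.1881, 0.1721]
eef_rot: [-0.484, 0.516, 0.485, 0.515]
ft_force: [-0.1, -0.3, -0.2]
width: 0.0004
```

```bash
python3 st.py scene:s4 wrist:w4; python3 - <<'E'
from h import *
def g(f): return cv2.cvtColor(cv2.imread(f'pics/{f}.png'),cv2.COLOR_BGR2GRAY).astype(int)
A=g('scene0');D=g('s2');C=g('s4')
for n,I in(('0',A),('s2',D),('s4',C)):
    print(n,[ [int(v) for v in I[y-3:y+7,x]] for x,y in((238,171),(234,173),(230,175),(226,177),(218,180),(214,182),(206,187))])
cs=[cv2.imread(f'pics/{f}.png')[145:175,205:250] for f in('scene0','s2','s4')]
cv2.imwrite('pics/cmp4.png',np.vstack([cv2.resize(c,None,fx=6.5,fy=6.5,interpolation=cv2.INTER_NEAREST) for c in cs]))
E
```

```text
t 4.4 pos [ 0.51   -0.1881  0.1721] rel pivot case mm [ 34.4 -30.5  66.1] F [-0.1  -0.26 -0.21] w 0.0003757284787681269
[[-0.002 -1.    -0.   ]
 [ 0.    -0.     1.   ]
 [-1.     0.002  0.   ]]
0 [[117, 130, 134, 132, 113, 80, 82, 101, 104, 93], [133, 132, 133, 125, 102, 82, 96, 109, 97, 91], [130, 132, 132, 119, 93, 81, 126, 130, 88, 92], [131, 131, 132, 114, 88, 84, 111, 117, 92, 91], [124, 123, 118, 107, 86, 97, 124, 117, 87, 89], [120, 123, 124, 110, 94, 113, 129, 115, 89, 91], [131, 122, 98, 73, 109, 123, 89, 89, 90, 91]]
s2 [[90, 117, 137, 133, 126, 102, 80, 94, 103, 91], [112, 132, 130, 135, 120, 84, 92, 107, 93, 91], [121, 134, 131, 131, 112, 82, 124, 130, 85, 91], [133, 132, 132, 119, 92, 85, 112, 116, 89, 90], [120, 121, 123, 113, 93, 89, 118, 116, 84, 89], [121, 123, 118, 95, 82, 110, 129, 114, 90, 89], [132, 123, 98, 70, 109, 123, 89, 90, 89, 89]]
s4 [[92, 118, 135, 133, 125, 102, 82, 96, 101, 92], [133, 133, 131, 136, 119, 85, 95, 107, 97, 92], [131, 132, 133, 130, 113, 82, 123, 131, 86, 90], [130, 130, 132, 119, 94, 87, 112, 118, 90, 92], [120, 121, 123, 112, 94, 91, 119, 118, 88, 91], [122, 121, 121, 98, 84, 111, 129, 115, 88, 91], [132, 122, 97, 71, 111, 123, 87, 90, 90, 91]]
```

View pics/cmp4.png

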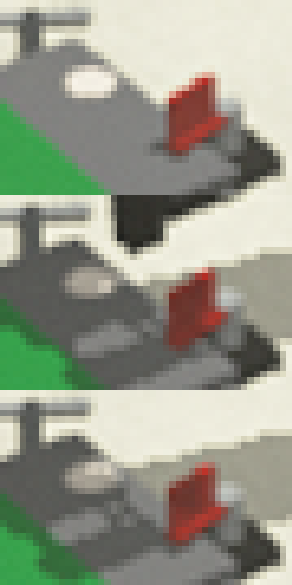

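View pics/s4.png

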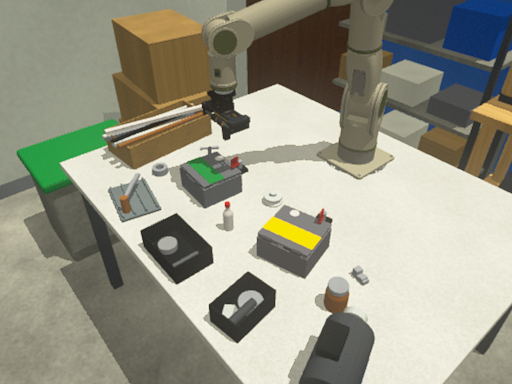

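View pics/w4.png

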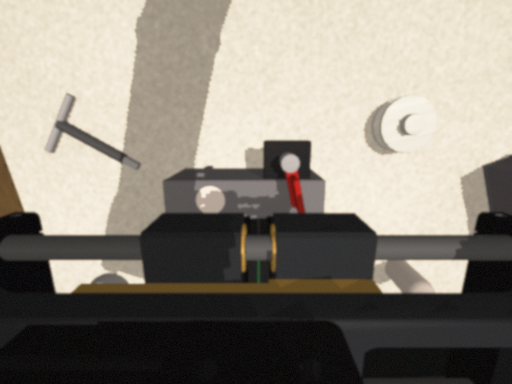

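```bash
python3 - <<'E'
from h import *
w=cv2.imread('pics/w4.png')[150:230,150:350];w0=cv2.imread('pics/w1.png')[150:230,150:350]
cv2.imwrite('pics/c5.png',np.vstack([cv2.resize(i,None,fx=3.7,fy=3.7,interpolation=cv2.INTER_CUBIC) for i in(w0,w)]))
E
```

```text
(no output)
```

View pics/c5.png

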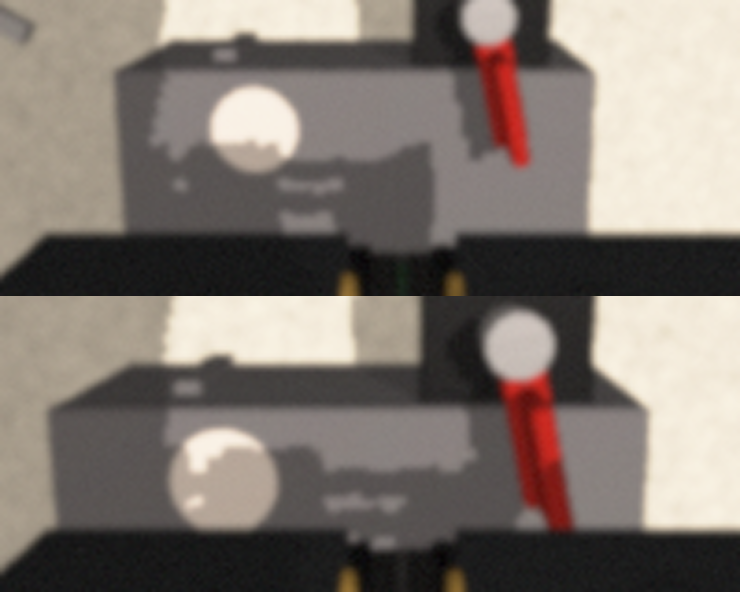

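The shadows make it hard to read the lid's state by eye. The fingertip appears about 20 mm higher than the TCP projection, both in the picture and from the contact at TCP z 0.069. I'll calibrate by touching gently, first at the stiff hinge side of the lid.

Call:
{"op": "arm_command", "data": {
  "targets": [
    [255,0,-50,0,0,0,0],
    [255,0,-100,0,0,0,0],
    [255,0,-130,0,0,0,0],
    [255,40,-130,0,0,0,0],
    [255,70,-130,0,0,0,0],
    [255,85,-130,0,0,0,0],
    [255,85,-130,0,0,0,0],
    [255,85,-130,0,0,0,0]
  ]
}}

```text
time: 5.3
ee_pos: [0.6408, -0.1968, 0.0894]
eef_rot: [-0.484, 0.515, 0.484, 0.516]
ft_force: [0.2, -0.2, 0.2]
width: 0.0008
```

Call:
{"op": "arm_command", "data": {
  "targets": [
    [255,3,0,0,0,0,0],
    [255,3,0,0,0,0,0],
    [255,3,0,0,0,0,0]
  ]
}}

```text
time: 5.6
ee_pos: [0.6409, -0.1966, 0.0862]
eef_rot: [-0.484, 0.515, 0.484, 0.516]
ft_force: [0.2, 0.7, -0.1]
width: 0.0002
```

Call:
{"op": "arm_command", "data": {
  "targets": [
    [255,3,0,0,0,0,0],
    [255,3,0,0,0,0,0],
    [255,3,0,0,0,0,0]
  ]
}}

```text
time: 5.9
ee_pos: [0.6404, -0.1966, 0.0822]
eef_rot: [-0.484, 0.515, 0.484, 0.515]
ft_force: [1.0, 0.6, 0.0]
width: 0.0005
```

Call:
{"op": "arm_command", "data": {
  "targets": [
    [255,3,0,0,0,0,0],
    [255,3,0,0,0,0,0],
    [255,3,0,0,0,0,0]
  ]
}}

```text
time: 6.2
ee_pos: [0.6403, -0.1966, 0.0791]
eef_rot: [-0.484, 0.516, 0.484, 0.515]
ft_force: [0.2, 0.6, 0.1]
width: 0.0004
```

Call:
{"op": "arm_command", "data": {
  "targets": [
    [255,2,0,0,0,0,0],
    [255,2,0,0,0,0,0],
    [255,2,0,0,0,0,0]
  ]
}}

```text
time: 6.5
ee_pos: [0.6404, -0.1966, 0.0772]
eef_rot: [-0.484, 0.515, 0.484, 0.515]
ft_force: [-0.0, -1.3, -0.2]
width: 0.0003
```

Call:
{"op": "arm_command", "data": {
  "targets": [
    [255,2,0,0,0,0,0],
    [255,2,0,0,0,0,0],
    [255,2,0,0,0,0,0]
  ]
}}

```text
time: 6.8
ee_pos: [0.6404, -0.1966, 0.0752]
eef_rot: [-0.484, 0.515, 0.484, 0.515]
ft_force: [-0.7, 0.3, -0.4]
width: 0.0005
```

Call:
{"op": "arm_command", "data": {
  "targets": [
    [255,2,0,0,0,0,0],
    [255,2,0,0,0,0,0],
    [255,2,0,0,0,0,0]
  ]
}}

```text
time: 7.1
ee_pos: [0.6404, -0.1966, 0.0732]
eef_rot: [-0.484, 0.515, 0.484, 0.515]
ft_force: [0.8, -0.9, -0.3]
width: 0.0006
```

Call:
{"op": "arm_command", "data": {
  "targets": [
    [255,1,0,0,0,0,0],
    [255,1,0,0,0,0,0],
    [255,1,0,0,0,0,0]
  ]
}}

```text
time: 7.4
ee_pos: [0.6405, -0.1966, 0.0723]
eef_rot: [-0.484, 0.515, 0.484, 0.515]
ft_force: [0.8, -0.3, -0.1]
width: 0.0
```

Call:
{"op": "arm_command", "data": {
  "targets": [
    [255,1,0,0,0,0,0],
    [255,1,0,0,0,0,0],
    [255,1,0,0,0,0,0]
  ]
}}

```text
time: 7.7
ee_pos: [0.6404, -0.1966, 0.0713]
eef_rot: [-0.484, 0.515, 0.484, 0.515]
ft_force: [-0.6, 0.3, -0.6]
width: 0.0006
```

```bash
python3 st.py scene:s5;python3 - <<'E'
from h import *
s=cv2.imread('pics/s5.png')[110:220,160:280];cv2.imwrite('pics/c6.png',cv2.resize(s,None,fx=6,fy=5.4,interpolation=cv2.INTER_CUBIC))
print(proj('scene',read_state()['ee_pos']))
p=read_state()['ee_pos']
for dz in(.02,.025,.03):print(proj('scene',p+[0,0,dz]))
E
```

```text
t 7.7 pos [ 0.6404 -0.1966  0.0713] rel pivot case mm [165.1 -30.8 -34.7] F [-0.63  0.3  -0.6 ] w 0.0005979983782217529
[[-0. -1. -0.]
 [ 0. -0.  1.]
 [-1.  0.  0.]]
[196.77748668 180.33445135]
[196.27355488 175.76533346]
[196.1462659  174.61121228]
[196.01844799 173.45229537]
```

View pics/c6.png

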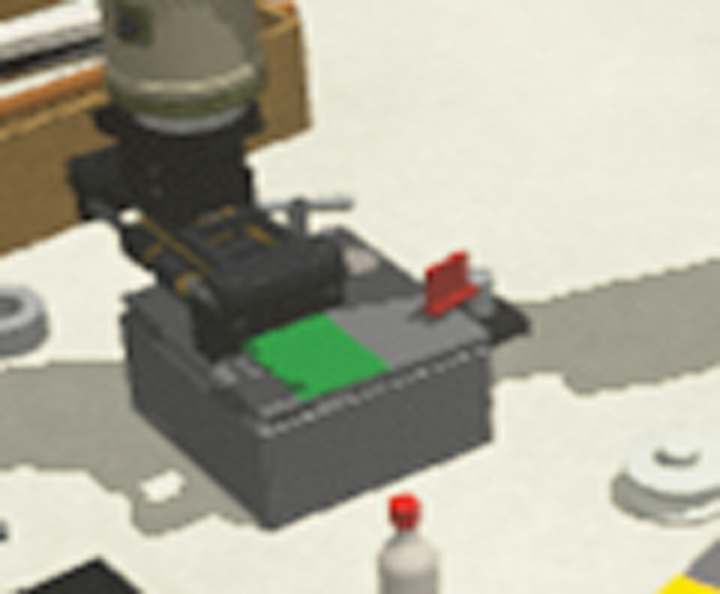

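Call:
{"op": "arm_command", "data": {
  "targets": [
    [255,1,0,0,0,0,0],
    [255,1,0,0,0,0,0]
  ]
}}

```text
time: 7.95
ee_pos: [0.6404, -0.1966, 0.0702]
eef_rot: [-0.484, 0.515, 0.484, 0.515]
ft_force: [-0.4, 0.9, -0.3]
width: 0.0004
```

Call:
{"op": "arm_command", "data": {
  "targets": [
    [255,1,0,0,0,0,0],
    [255,1,0,0,0,0,0]
  ]
}}

```text
time: 8.15
ee_pos: [0.6405, -0.1966, 0.0693]
eef_rot: [-0.484, 0.515, 0.484, 0.515]
ft_force: [0.1, 0.3, -0.1]
width: 0.0004
```

Call:
{"op": "arm_command", "data": {
  "targets": [
    [255,1,0,0,0,0,0],
    [255,1,0,0,0,0,0]
  ]
}}

```text
time: 8.35
ee_pos: [0.6406, -0.1966, 0.0692]
eef_rot: [-0.484, 0.515, 0.484, 0.516]
ft_force: [-3.4, 1.1, 8.6]
width: 0.0005
```

Call:
{"op": "arm_command", "data": {
  "targets": [
    [255,1,0,0,0,0,0],
    [255,1,0,0,0,0,0]
  ]
}}

```text
time: 8.55
ee_pos: [0.6407, -0.1966, 0.0691]
eef_rot: [-0.484, 0.515, 0.484, 0.516]
ft_force: [-5.9, 3.3, 15.4]
width: 0.0004
```

Contact came at TCP z 0.0692 with the lid at 0.095, so the shut fingertip is 26 mm above the stated TCP. Next I'll lift and touch the front of the lid gently.

Call:
{"op": "arm_command", "data": {
  "targets": [
    [255,-14,0,0,0,0,0],
    [255,-14,50,0,0,0,0],
    [255,-14,100,0,0,0,0],
    [255,-14,125,0,0,0,0],
    [255,-8,125,0,0,0,0],
    [255,-8,125,0,0,0,0],
    [255,-8,125,0,0,0,0]
  ]
}}

```text
time: 9.25
ee_pos: [0.5168, -0.1886, 0.0756]
eef_rot: [-0.484, 0.515, 0.484, 0.515]
ft_force: [0.3, -0.1, 0.5]
width: 0.0002
```

Call:
{"op": "arm_command", "data": {
  "targets": [
    [255,1,0,0,0,0,0],
    [255,1,0,0,0,0,0]
  ]
}}

```text
time: 9.45
ee_pos: [0.5162, -0.1889, 0.0741]
eef_rot: [-0.484, 0.516, 0.484, 0.515]
ft_force: [0.0, -0.2, -0.3]
width: -0.0
```

Call:
{"op": "arm_command", "data": {
  "targets": [
    [255,1,0,0,0,0,0],
    [255,1,0,0,0,0,0]
  ]
}}

```text
time: 9.65
ee_pos: [0.5158, -0.1888, 0.0731]
eef_rot: [-0.484, 0.516, 0.484, 0.515]
ft_force: [0.5, 0.2, 0.4]
width: 0.0008
```

Call:
{"op": "arm_command", "data": {
  "targets": [
    [255,1,0,0,0,0,0],
    [255,1,0,0,0,0,0]
  ]
}}

```text
time: 9.85
ee_pos: [0.5157, -0.1887, 0.0722]
eef_rot: [-0.484, 0.515, 0.484, 0.515]
ft_force: [-1.0, 0.1, 0.4]
width: 0.0002
```

Call:
{"op": "arm_command", "data": {
  "targets": [
    [255,1,0,0,0,0,0],
    [255,1,0,0,0,0,0]
  ]
}}

```text
time: 10.05
ee_pos: [0.5157, -0.1887, 0.0712]
eef_rot: [-0.484, 0.515, 0.484, 0.515]
ft_force: [-0.1, -0.4, 0.3]
width: 0.0003
```

Call:
{"op": "arm_command", "data": {
  "targets": [
    [255,1,0,0,0,0,0],
    [255,1,0,0,0,0,0]
  ]
}}

```text
time: 10.25
ee_pos: [0.5156, -0.1887, 0.0702]
eef_rot: [-0.484, 0.515, 0.484, 0.515]
ft_force: [-0.5, 0.7, -0.2]
width: 0.0001
```

Call:
{"op": "arm_command", "data": {
  "targets": [
    [255,1,0,0,0,0,0],
    [255,1,0,0,0,0,0]
  ]
}}

```text
time: 10.45
ee_pos: [0.5157, -0.1887, 0.0692]
eef_rot: [-0.484, 0.515, 0.484, 0.515]
ft_force: [-0.8, 0.6, -1.3]
width: 0.0003
```

Call:
{"op": "arm_command", "data": {
  "targets": [
    [255,0.7,0,0,0,0,0],
    [255,0.7,0,0,0,0,0]
  ]
}}

```text
time: 10.65
ee_pos: [0.5157, -0.1887, 0.0685]
eef_rot: [-0.484, 0.515, 0.484, 0.515]
ft_force: [-0.4, -0.4, -0.0]
width: 0.0008
```

```bash
python3 st.py scene:s6 wrist:w6;python3 - <<'E'
from h import *
s=cv2.imread('pics/s6.png')[110:220,160:280];cv2.imwrite('pics/c7.png',cv2.resize(s,None,fx=6,fy=5.4,interpolation=cv2.INTER_CUBIC))
E
```

```text
t 10.65 pos [ 0.5157 -0.1887  0.0685] rel pivot case mm [ 40.1 -30.8 -37.5] F [-0.36 -0.39 -0.03] w 0.0007988795111954329
[[-0. -1. -0.]
 [ 0. -0.  1.]
 [-1.  0.  0.]]
```

View pics/c7.png

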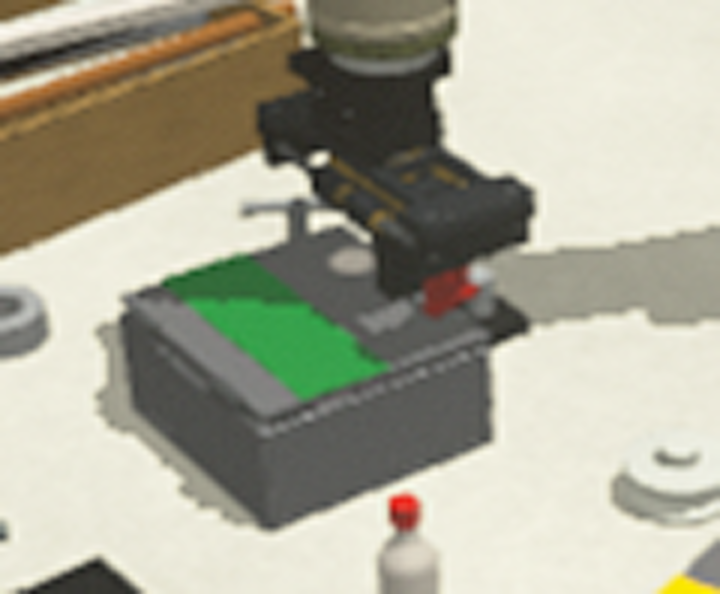

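At TCP z 0.0685 there's still no contact at the front, and the scene edge sits lower, so the lid is not raised. It looks slightly depressed (about −0.015 rad) and still caught. That means the finger should be off the case at the moment step 1 completes. First I'll swing the keeper part-way and check its angle.

Call:
{"op": "arm_command", "data": {
  "targets": [
    [255,-17.5,0,0,0,0,0],
    [255,-17.5,0,0,0,0,0],
    [255,-17.5,5,10,0,0,0],
    [255,-17.5,5,18,0,0,0],
    [255,-17.5,2,28,0,0,0],
    [255,-17.5,2,34,0,0,0],
    [255,-17.5,3,40,0,0,0],
    [255,-17.5,6,46,0,0,0],
    [255,-17.5,6,46,0,0,0],
    [255,-17.5,6,46,0,0,0]
  ]
}}

```text
time: 11.75
ee_pos: [0.5125, -0.142, 0.0861]
eef_rot: [-0.484, 0.515, 0.484, 0.516]
ft_force: [0.5, 0.5, -0.4]
width: 0.0003
```

```bash
python3 st.py scene:s7 wrist:w7;python3 - <<'E'
from h import *
s=cv2.imread('pics/s7.png')[130:190,200:280];cv2.imwrite('pics/c8.png',cv2.resize(s,None,fx=9,fy=9,interpolation=cv2.INTER_CUBIC))
E
```

```text
t 11.75 pos [ 0.5125 -0.142   0.0861] rel pivot case mm [ 34.   15.6 -19.9] F [ 0.51  0.5  -0.38] w 0.0003280429945936292
[[-0.    -1.    -0.001]
 [ 0.001 -0.001  1.   ]
 [-1.     0.     0.001]]
```

View pics/c8.png

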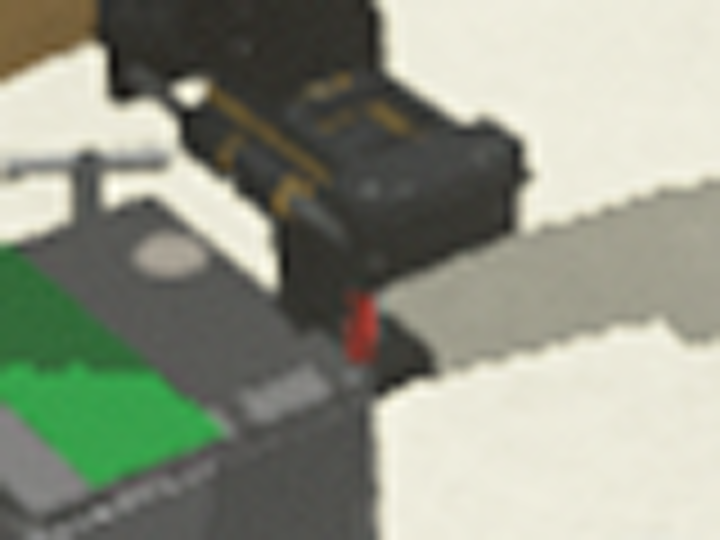

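View pics/w7.png

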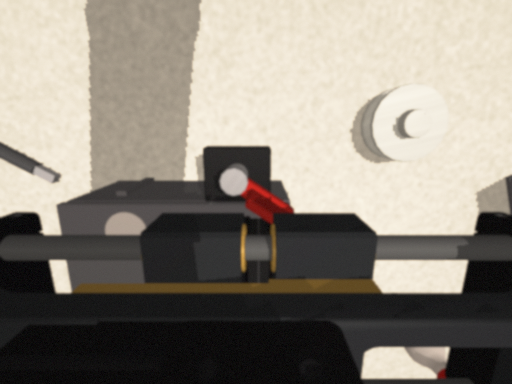

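```bash
cat > kp.py <<'E'
from h import *
import sys
im=cv2.imread(f'pics/{sys.argv[1]}.png');s=read_state()  # arm unmoved since picture
p=camera_params('wrist');T=p['mount'];K=p['intrinsics'];Rt=R.from_quat(s['eef_rot']);Rz=R.from_euler('z',-.063);pv=np.array([.4776,-.1555,.106])
def wray(uv,z):
    d=Rt.apply(T[:3,:3]@np.linalg.solve(K,[uv[0],uv[1],1.]));o=s['ee_pos']+Rt.apply(T[:3,3]);return o+d*(z-o[2])/d[2]
hs=cv2.cvtColor(im,cv2.COLOR_BGR2HSV).astype(int);m=(((hs[...,0]<8)|(hs[...,0]>172))&(hs[...,1]>140)&(hs[...,2]>60)).astype(np.uint8)
m[300:]=0;m[:130]=0
n,l,st,ce=cv2.connectedComponentsWithStats(m);i=1+np.argmax(st[1:,4]);ys,xs=np.nonzero(l==i)
q=np.stack([xs,ys],1).astype(float)
for z in(.106,.120,.135):
    c=(Rz.inv().apply(np.array([wray(u,z) for u in q])-pv)*1000)[:,:2]
    far=c[np.argsort(-np.hypot(*c.T))[:8]].mean(0);mm=c.mean(0)
    print(z,'mean',mm.round(1),'ang',np.arctan2(mm[1],mm[0]).round(2),'far',far.round(1),np.arctan2(far[1],far[0]).round(2))
print('n',len(q))
E
python3 kp.py w7
python3 - <<'E'
from h import *
im=cv2.imread('pics/w7.png')[140:240,180:320];cv2.imwrite('pics/c9.png',cv2.resize(im,None,fx=5,fy=5,interpolation=cv2.INTER_CUBIC))
E
```

```text
0.106 mean [17.5 18.5] ang 0.81 far [24.4 36.9] 0.99
0.12 mean [13.5 18.2] ang 0.93 far [19.8 35. ] 1.06
0.135 mean [ 9.3 17.8] ang 1.09 far [15.  33.1] 1.15
n 1108
```

View pics/c9.png

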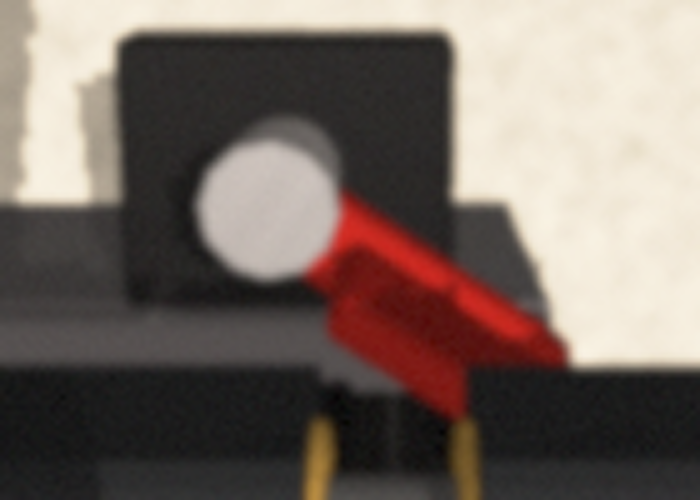

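The bar's edge direction gives about 0.94 rad against a nominal 0.95, so the finger model holds. I'll push to 1.2, then flick past 1.3 and retreat at once.

Call:
{"op": "arm_command", "data": {
  "targets": [
    [255,0,3,5,0,0,0],
    [255,0,6.3,8.6,0,0,0],
    [255,0,6.3,8.6,0,0,0],
    [255,0,18,16,0,0,0],
    [255,0,-15,14,0,0,0],
    [255,0,-15,14,0,0,0],
    [255,0,-15,14,0,0,0],
    [255,-40,-15,14,0,0,0],
    [255,-80,-15,14,0,0,0],
    [255,-80,-15,14,0,0,0]
  ]
}}

```text
time: 12.85
ee_pos: [0.5305, -0.1304, 0.171]
eef_rot: [-0.485, 0.514, 0.482, 0.518]
ft_force: [0.5, -0.3, -0.4]
width: 0.0006
```

```bash
python3 st.py scene:s8 wrist:w8; python3 kp.py w8; python3 - <<'E'
from h import *
im=cv2.imread('pics/w8.png')[130:240,150:350];s=cv2.imread('pics/s8.png')[130:205,170:280]
cv2.imwrite('pics/c10.png',cv2.resize(im,(660,363),interpolation=cv2.INTER_CUBIC));cv2.imwrite('pics/c11.png',cv2.resize(s,None,fx=6,fy=6,interpolation=cv2.INTER_CUBIC))
E
```

```text
t 12.85 pos [ 0.5305 -0.1304  0.171 ] rel pivot case mm [51.2 28.4 65. ] F [ 0.55 -0.29 -0.35] w 0.0006227796092463347
[[ 0.007 -1.     0.001]
 [ 0.001  0.001  1.   ]
 [-1.    -0.007  0.001]]
0.106 mean [ 1.4 24.9] ang 1.51 far [ 4.1 44.3] 1.48
0.12 mean [ 0.5 25.1] ang 1.55 far [ 3.  43.4] 1.5
0.135 mean [-0.6 25.4] ang 1.59 far [ 1.8 42.5] 1.53
n 492
```

View pics/c10.png

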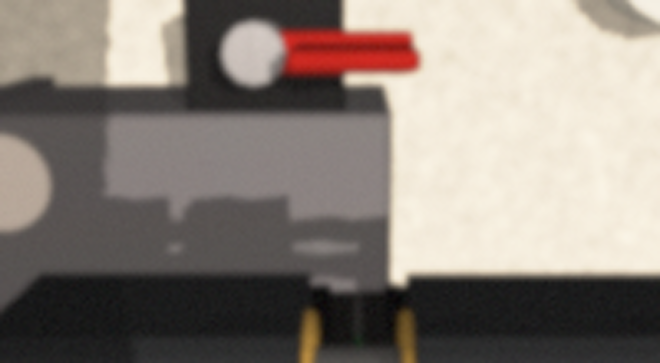

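View pics/c11.png

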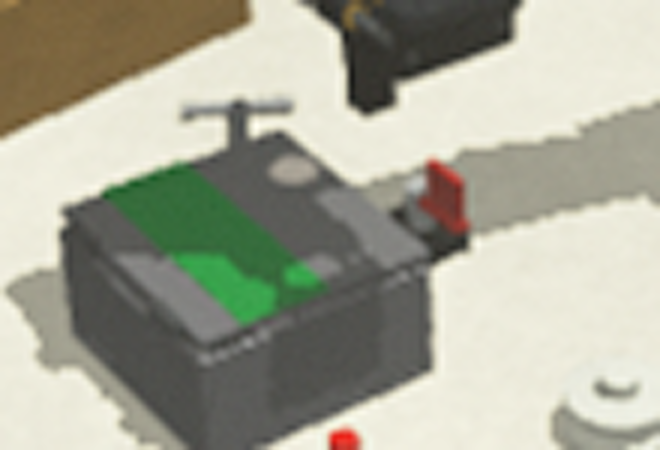

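The keeper is at about 1.5 rad and the lid is still shut. I'll go to the pad, slightly behind and outward of its centre so the body clears the fin and pivot.

Call:
{"op": "arm_command", "data": {
  "targets": [
    [255,0,2,-40,0,0,0],
    [255,0,2,-80,0,0,0],
    [255,0,2,-114,0,0,0],
    [255,0,2,-114,0,0,0],
    [255,40,2,-114,0,0,0],
    [255,75,2,-114,0,0,0],
    [255,92,2,-114,0,0,0],
    [255,92,2,-114,0,0,0],
    [255,92,2,-114,0,0,0]
  ]
}}

```text
time: 13.85
ee_pos: [0.5188, -0.2429, 0.0739]
eef_rot: [-0.484, 0.516, 0.484, 0.515]
ft_force: [0.3, -0.1, 1.0]
width: 0.0005
```

```bash
python3 st.py scene:s9 wrist:w9; python3 - <<'E'
from h import *
s=cv2.imread('pics/s9.png')[120:205,170:280]
cv2.imwrite('pics/c12.png',cv2.resize(s,None,fx=6,fy=6,interpolation=cv2.INTER_CUBIC))
E
```

```text
t 13.85 pos [ 0.5188 -0.2429  0.0739] rel pivot case mm [ 46.7 -84.6 -32.1] F [ 0.28 -0.12  1.01] w 0.00046686752720997244
[[-0.001 -1.    -0.   ]
 [ 0.    -0.     1.   ]
 [-1.     0.001  0.   ]]
```

View pics/c12.png

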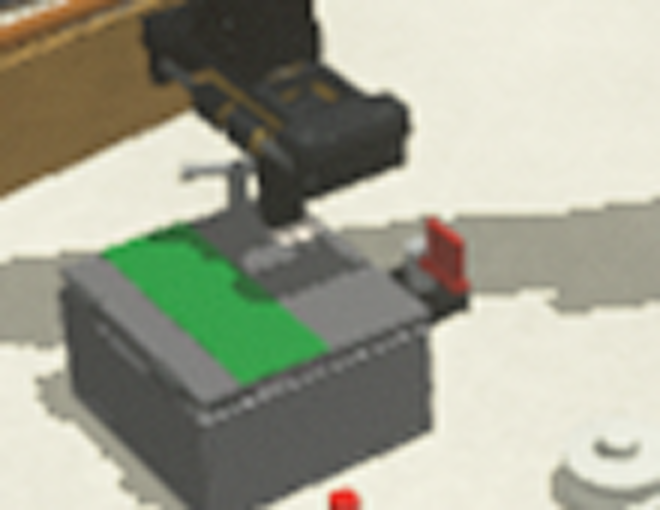

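View pics/w9.png

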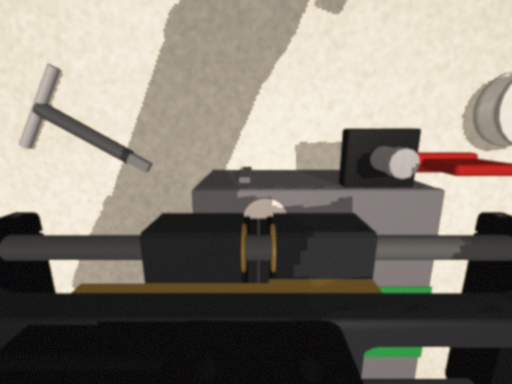

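The finger is just above the pad, and the body is clear of the keeper. Pressing now.

Call:
{"op": "arm_command", "data": {
  "targets": [
    [255,3,0,0,0,0,0],
    [255,5,0,0,0,0,0],
    [255,7,0,0,0,0,0],
    [255,8,0,0,0,0,0],
    [255,9,0,0,0,0,0],
    [255,9,0,0,0,0,0]
  ]
}}

```text
time: 14.55
ee_pos: [0.5195, -0.2431, 0.0656]
eef_rot: [-0.484, 0.515, 0.484, 0.516]
ft_force: [-2.7, 1.6, 6.9]
width: 0.0006
```

Call:
{"op": "arm_command", "data": {
  "targets": [
    [255,1,0,0,0,0,0],
    [255,2,0,0,0,0,0],
    [255,2,0,0,0,0,0]
  ]
}}

```text
time: 14.85
ee_pos: [0.5195, -0.2431, 0.0642]
eef_rot: [-0.484, 0.515, 0.484, 0.516]
ft_force: [-5.0, 2.1, 12.7]
width: 0.0006
```

The pad is down about 5 mm at 12.7 N, which is near its stop. Now I'll take the finger away.

Call:
{"op": "arm_command", "data": {
  "targets": [
    [255,-45,0,0,0,0,0],
    [255,-90,0,0,0,0,0],
    [255,-135,0,0,0,0,0],
    [255,-150,0,0,0,0,0],
    [255,-150,0,0,0,0,0],
    [255,-150,0,0,0,0,0],
    [255,-150,0,0,0,0,0],
    [255,-150,0,0,0,0,0],
    [255,-150,0,0,0,0,0],
    [255,-150,0,0,0,0,0]
  ]
}}

```text
time: 15.85
ee_pos: [0.5191, -0.2431, 0.2126]
eef_rot: [-0.484, 0.516, 0.484, 0.515]
ft_force: [0.1, 0.1, 0.5]
width: 0.0007
```

```bash
python3 st.py scene:s10 wrist:w10; python3 - <<'E'
from h import *
s=cv2.imread('pics/s10.png')[100:205,170:280]
cv2.imwrite('pics/c13.png',cv2.resize(s,None,fx=5.5,fy=5.5,interpolation=cv2.INTER_CUBIC))
E
```

```text
t 15.85 pos [ 0.5191 -0.2431  0.2126] rel pivot case mm [ 46.9 -84.8 106.6] F [0.09 0.08 0.48] w 0.0006607971067057849
[[-0.001 -1.    -0.   ]
 [ 0.    -0.     1.   ]
 [-1.     0.001  0.   ]]
```

View pics/c13.png

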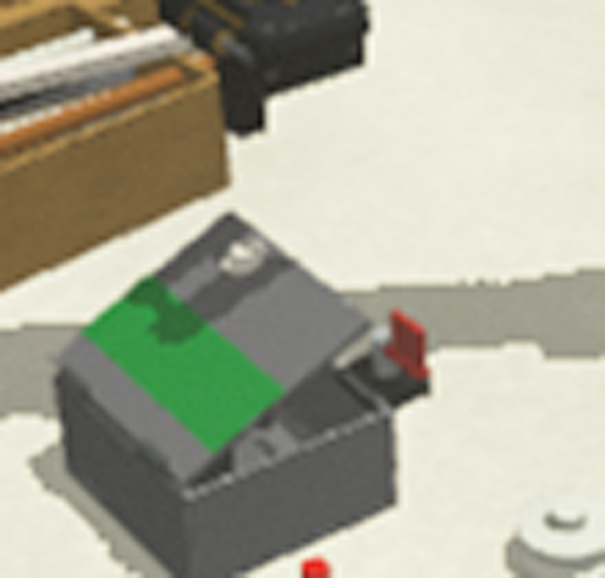

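The lid has sprung ajar. I'll let it settle, back off a little further, and check the other things.

Call:
{"op": "arm_command", "data": {
  "targets": [
    [255,-40,0,0,0,0,0],
    [255,-40,0,0,0,0,0],
    [255,-40,0,0,0,0,0],
    [255,-40,0,0,0,0,0],
    [255,-40,0,0,0,0,0],
    [255,-40,0,0,0,0,0],
    [255,-40,0,0,0,0,0],
    [255,-40,0,0,0,0,0]
  ]
}}

```text
time: 16.75
ee_pos: [0.5192, -0.2431, 0.2529]
eef_rot: [-0.484, 0.516, 0.484, 0.515]
ft_force: [0.1, -0.1, 0.1]
width: 0.0007
```

```bash
python3 st.py scene:s11 top:t11; python3 - <<'E'
from h import *
A=cv2.imread('pics/scene0.png');B=cv2.imread('pics/s11.png');C=cv2.imread('pics/s10.png')
d=np.abs(A.astype(int)-B).max(2);
for n,b in dict(yellow=(200,275,250,340),oil=(198,235,215,240),pulley=(185,210,260,290),jaw=(262,290,350,375),jar=(275,315,322,352),collar=(160,178,150,170)).items():print(n,d[b[0]:b[1],b[2]:b[3]].mean().round(1),(d[b[0]:b[1],b[2]:b[3]]>40).sum())
print('settle diff at lid',np.abs(C.astype(int)-B).max(2)[135:165,175:240].mean())
# pad in scene
hs=cv2.cvtColor(B,cv2.COLOR_BGR2HSV)
O=np.array([.5745,-.207,0]);Rz=R.from_euler('z',-.063)
for a in(.3,.35,.4,.45,.5):
    hx=.08;v=np.array([-.14,0,0]);p=np.array([.08-.14*np.cos(a),-.035,.095+.14*np.sin(a)]);print(a,proj('scene',O+Rz.apply(p)).round(1))
E
```

```text
t 16.75 pos [ 0.5192 -0.2431  0.2529] rel pivot case mm [ 47.1 -84.8 146.9] F [ 0.1  -0.05  0.11] w 0.0006557481604979286
[[-0. -1. -0.]
 [ 0. -0.  1.]
 [-1.  0.  0.]]
yellow 2.0 18
oil 1.4 0
pulley 1.3 0
jaw 1.7 0
jar 1.9 0
collar 28.2 117
settle diff at lid 6.649230769230769
0.3 [216.7 147.9]
0.35 [216.1 146.6]
0.4 [215.4 145.3]
0.45 [214.6 144. ]
0.5 [213.7 142.8]
```

View pics/s11.png

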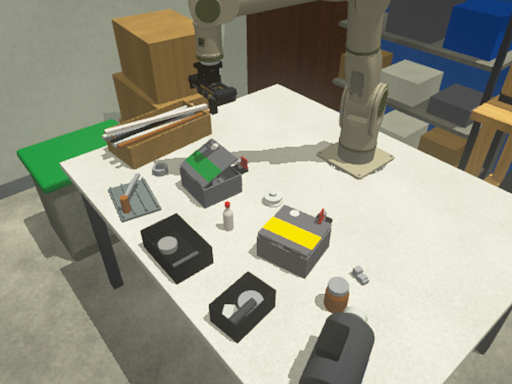

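View pics/t11.png

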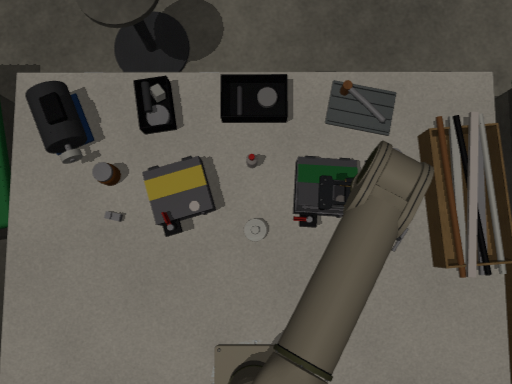

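```bash
python3 -c "
from bench import *
print(close_job())"
```

```text
the job is handed in; nothing more can be done
None
```

The green case is open and the job is handed in at about 17 s; no verdict was reported. I swung the keeper aside with the shut fingertips, pressed the pad down to about 5 mm at 12.7 N, and lifted the finger straight off.

**Last checks:**
- **Keeper:** it measured about 1.5 rad in the wrist view after the push and still looks aside.
- **Green lid:** the pad's place in the scene picture fits about 0.4 rad ajar. I did not check directly that it had stopped moving. It got about 1.9 s to settle after the finger came off, but the last two pictures differ slightly at the lid, which may only be moving shadows.
- **Yellow case:** it looks untouched, with its keeper in the same place. A few pixels (18) changed around it, and I did not look into those.
- **Loose things:** the oil bottle, pulley, jaw and jar are unchanged in the pictures. The collar still stands in its place and its pixel change looks like the gripper's shadow. The chuck key was partly hidden by the arm in the last pictures. The arm was never near it at table height.
- **Robot:** the force reading was about 0, and the finger is well clear of the lid.

**What went wrong or disagreed:**
- **Mistaken move:** one row sent the finger down onto the green lid before the keeper was moved, about 16 N for a moment. Pictures and touch afterwards suggested the lid stayed caught but sat 1–2 mm low (about −0.015 rad). Because of that, I flicked the keeper past 1.3 rad and took the finger off at once, so that step 2 would not already be met when step 1 completed. I could not read the lid angle directly to confirm this.
- **Fingertip height:** the shut fingertips touched about 26 mm above where the stated TCP (tool point) put them. I corrected all later heights for this.

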